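Put the side stand down and hold the little bike upright

TASK

The toddler's bike on the welding table leans against the steel square. First flip its new side stand down, past the point where its spring snaps it fully open; then take the bike by its top tube, bring it off the square to upright on both wheels, and hold it there: finish while still holding it plumb and steady, with nothing resting on the square or the stand, so that the new stand bracket can be checked. Do not drag the wheels about, and leave the hammer, brush, sanding disc and magnet where they lie.

Things in the scene. Friction and masses are not known exactly. Their poses are not given: they have to be found in the camera images.
- bike: blue toddler's bike, no saddle or handlebar, loose, about 2.4 kg, 735 mm long. Origin: on the ground line midway between the tyres; x forward (to the robot's left, give or take its yaw), y to the bike's left (the side facing the robot, with the side stand), z up the frame. It starts leaning 0.22 rad to its right, top tube against the square. The wheels do not roll
- top_tube (a point): where to take hold: on the axis of the straight top tube, (76, 0, 283) mm in the bike's frame. The tube is round, 28 mm thick, runs along the bike's x rising 10 degrees to the front and is free 70 mm either way; the square touches it about 105 mm further back. A second tube runs 50 mm below it. Head tube: x 165 to 200, up to z 380
- rear_tyre (a point): lowest point of the rear tyre, (-240, 0, 0) mm in the bike's frame; tyres 254 mm across and 48 mm wide, rounded: the part of the tread on the table is 6 mm wide
- front_tyre (a point): lowest point of the front tyre, (240, 0, 0) mm in the bike's frame
- stand_pivot (a point): centre of the side stand's pivot, on the bike's left chainstay, (-20, 60, 146) mm in the bike's frame; the chainstay (16 mm thick, its axis at y = 41 to 46) runs from x = -85, z = 150 back to the rear hub
- stand_foot (a point): centre of the black rubber foot (18 mm thick) at the end of the stand's leg, 128 mm from the pivot. The leg is an aluminium rod 12 mm thick, rubber over its last 22 mm. Stowed it points back along the bike's -x and 8 degrees out to the left, level with the pivot; down it points down, 21 degrees out to the left and 9 degrees forward
- stand (a joint): angle of the side stand, rad: 0 stowed, 1.755 fully down, stops at both. It turns about (0.115, -0.989, -0.092) in the bike's frame, right-handed: the foot goes down, then forward. Its over-centre spring pulls it back to 0 below about 0.75 and snaps it down above 0.85; pushed 100 mm out, the leg takes 4 N at first, none there. With the bike upright the lowered foot clears the table by 18 mm
- square: steel clamping square pinned to the table, 50 mm wide, 300 mm tall, 25 mm thick, with a foot running 150 mm back along its x; origin at the middle of the lower edge of the upright face that the bike leans on, which looks along its -x, to the robot
- chipping_hammer: chipping hammer lying flat, red ribbed handle, steel head, 270 mm long, 29 mm high; origin under its middle, x along the handle towards the head; leave it alone
- wire_brush: wire brush lying bristles down, black handle, 270 mm long, 29 mm high; origin under its middle, x towards the bristles; leave it alone
- sanding_disc: orange-red sanding disc lying flat, 125 mm across, 4 mm thick; origin at its underside's centre; leave it alone
- weld_magnet: red welding magnet, 100 x 85 mm, 22 mm high; origin at its underside; leave it alone

How it is judged (in metres and radians):
On the way, in this order (a step that is already met when the one before it is completed fails the run):
1. the side stand is flipped over centre and stands fully down, the bike still leaning on the square (value of joint stand above 1.6 rad and angle between bike's own z axis and vertical above 0.12 rad), for 0.2 s.
2. the bike is upright off the square, on both wheels, held by the gripper (angle between bike's own z axis and vertical below 0.08 rad and contact force between bike and square below 0.2 N and contact force between the fingers and bike above 2 N and value of joint stand above 1.6 rad and height (world z) of each of rear_tyre, front_tyre below 0.01 m and linear speed of bike below 0.03 m/s), for 0.3 s.
At the end, for the whole second after the job is handed in: Side stand fully down (joint over 1.6 rad); bike within 0.08 rad of upright, at rest, clear of the square, both tyres on the table (within 10 mm), the stand's foot off the table and nothing touching the stand, the gripper still holding the bike with at least 2 N (all of step 2 and angular speed of bike below 0.1 rad/s and contact force between stand and anything else below 0.2 N and height (world z) of stand_foot above 0.012 m); the arm keeps its last pose, push and grip.
It fails at once if the bike's wheels are dragged or lifted (a tyre's lowest point moves more than 50 mm) (distance of any of rear_tyre, front_tyre from where it was at the start of the episode above 0.05 m).
It fails at once if the bike falls over (angle between bike's own z axis and vertical above 0.45 rad).
It fails at once if another thing on the table is disturbed (moved more than 30 mm) (distance of any of chipping_hammer, wire_brush, sanding_disc, weld_magnet from where it was at the start of the episode above 0.03 m).
It also fails if it takes over 45 s, if anything falls off the work surface, if the arm or the gripper's body presses on something with over 40 N, if the wrist force passes 120 N, or if a joint passes its speed limit or range.

ROBOT

A 6-joint arm with a two-finger parallel gripper is mounted at the origin on the work surface. World frame = base frame: x ahead of the robot, y to its left, z up, the work surface at z = 0. Lengths are in m, angles in degrees, forces in N, time in s.
With the tool pointing down it reaches from about 0.4 to 0.825 m from the base axis. Payload 7 kg.
Tool frame: the origin (TCP) lies midway between the tips of the shut fingers; the grasp point (between the pads) lies 19 mm behind it (hold_point_z is the distance from the TCP to the grasp point, in m); z points along the fingers, y is the line along which they close (so a half turn about z gives the same grasp; the last joint's range is limited). The gripper opens to 88 mm and grips with 3 to 60 N. Pads are 19 mm wide; open, the fingers measure 130 mm over their backs; the gripper's body (78 mm by 193 mm) begins 47 mm behind the grasp point.
Start: joints at [-54.024, 20.546, 0.682, 0, -70.136, -16.507], TCP at [0.225, -0.636, 0.193] pointing down, gripper open.
Joint ranges: [-176.03, 176.03], [-82.01, 121.73], [-58.28, 71.71], [-173.87, 95.51], [-174.79, -0.11], [-173.66, 173.66]. Speed limits (degrees/s): [136.94, 136.94, 172.46, 180, 180, 180].

INTERFACE

Orientations are given as a 3x3 rotation matrix whose columns are the frame's x, y, z axes.
In Python, from plant import state, get_image, hand_in, hold_point_z gives the robot as it stands.
- The arm moves only by the tool carry_out, never from a script. Its argument "steps" is a list of rows, each an object of numbers: "gripper": the closure, from 0 (fully open) to 1 (shut); "x", "y", "z": the shift along the tool's x, y, z as a fraction of full scale; "yaw": the turn about the tool's z as a fraction of full scale. In form: [{"gripper": .., "x": .., "y": .., "z": .., "yaw": ..}, ...]. A call has 1 to 8 rows; each row is the pose to reach, as a shift and turn from the pose commanded when the call began, along the tool's axes at that moment; what a row does not reach only later rows make up. Full scale, the value 1, is 0.25 m for a shift and 60 degrees for a turn. A row lasts 1/10 s, in which the tool goes at most 50 mm and 8.59 degrees, less where a joint would pass 70% of its speed; a pose out of reach is approached as far as the arm can. A call with a number of a shift or a turn outside -1 to 1 is refused whole. A call with a gripper value outside its range is refused whole. The fingers move at their own pace and stop on an object; "squeeze" is the grip in N (left out, the last holds). Time passes only in rows, so rows that repeat a pose let the fingers close. It gives the time, the measured TCP pose, the force, the opening and the grip force at its end, in the units of the state.
- state(): the state, without advancing time (a new reading comes with each control period).
- get_image(name): name is "scene" or "top" or "wrist"; returns a dict with "color" (400x640x3 uint8, blue, green, red), "fx", "fy", "cx", "cy" (pixels), "rvec" (rotation vector, rad) and "tvec" (3), from world to camera coordinates, as OpenCV has them; the wrist camera has in their place "tool_from_camera" (4x4, takes a point from camera to tool coordinates, whose origin is the TCP and whose axes are the flange's). Camera axes: x right, y down, z forward; pixel columns grow to the right and rows downward; lengths in m; the calibration is good to about 2 mm. A picture is of the moment at which its call begins: read the wrist's pose just before it. There is no depth.
- hand_in(): hands the job in; it is judged then, once.
The state is a dict: "time": time; "q": joint angles; "qd": joint speeds; "joint_torque": joint torques, N m; "tool_pos": TCP position; "eef_rot": TCP orientation; "force": force on the tool from outside, world axes, zero at the start; "torque": the same for the moment, N m; "width": opening from 0.0 (shut) to 1.0 (fully open); "grip_force": force on a finger pad.
Only numpy, scipy, OpenCV 4.12 (cv2) and the standard library are available. Lean on these libraries where they do the work, as an engineer would, in place of code of your own. Each camera call takes 0.05 s, during which the arm holds its last target. There are 200 camera calls.

## Working session

There is one attempt and no reset: what is moved stays moved. The work goes in short steps, Python scripts to look and compute and a tool call to move; the robot and the scene stay as the last step left them, time stands still between calls to the robot, and variables do not carry over. Pictures are saved under pics/ and viewed, at most 10 in all, crops included, and the job is handed in when it is done.

Besides the shell and the picture viewer there is one more tool, called after ">>>" as name(argument=value, ...) on one line, values as JSON. carry_out: Moves the arm, as the interface text tells. Shift numbers are shares of 0.25 m and turn numbers shares of 60 degrees, none past 1 either way. Its arguments: {"type":"object","properties":{"steps":{"type":"array"},"squeeze":{"type":"number"}},"required":["steps"]}

```bash
mkdir -p pics; cat > h.py <<'E'
import numpy as np,cv2
from plant import state,get_image,hand_in,hold_point_z
def cam(n):
    d=get_image(n); K=np.array([[d['fx'],0,d['cx']],[0,d['fy'],d['cy']],[0,0,1.]])
    if 'rvec' in d:
        R=cv2.Rodrigues(np.array(d['rvec'],float))[0]; return d['color'],K,R,np.array(d['tvec'],float).ravel()
    return d['color'],K,np.array(d['tool_from_camera']),None
def ray(K,R,t,uv):
    return -R.T@t, R.T@np.linalg.inv(K)@np.array([uv[0],uv[1],1.])
def plane(K,R,t,uv,z):
    c,d=ray(K,R,t,uv); return c+d*(z-c[2])/d[2]
def proj(K,R,t,P):
    p=(R@np.atleast_2d(P).T).T+t; p=p@K.T; return p[:,:2]/p[:,2:]
E
python3 - <<'E'
from h import *
import pickle
s=state();print(s,hold_point_z() if callable(hold_point_z) else hold_point_z)
D={}
for n in ('scene','top'):
    D[n]=cam(n); cv2.imwrite(f'pics/{n}0.png',D[n][0]); print(n,-D[n][2].T@D[n][3],D[n][1][0,0])
pickle.dump(D,open('D.pkl','wb'))
E
```

```text
{'time': 0.0, 'q': array([-5.40238364e+01,  2.05909724e+01,  6.33053177e-01, -2.03479812e-02,
       -7.01324355e+01, -1.65078035e+01]), 'qd': array([ 0.00564251, -0.09047732,  0.0724747 ,  0.01404432,  0.02661372,
       -0.0323817 ]), 'joint_torque': array([-2.56829720e-03, -5.82714701e+01,  2.93046731e+01,  6.99692845e+00,
        6.77647971e-03, -1.25423503e-04]), 'tool_pos': array([ 0.22477699, -0.63591221,  0.19172173]), 'eef_rot': array([[-9.42865946e-01, -3.33171692e-01, -6.56092261e-04],
       [-3.33172314e-01,  9.42864806e-01,  1.47238710e-03],
       [ 1.28048600e-04,  1.60685544e-03, -9.99998701e-01]]), 'force': array([-0.3444677 ,  0.01687814, -0.40144921]), 'torque': array([-0.01440508,  0.03747998,  0.01757553]), 'grip_force': 0.0, 'width': 1.0029666069154177} 0.0188
scene [1.15485127 0.26198302 1.26575636] 518.2120402838473
top [ 0.38095434 -0.05389643  1.55631483] 472.3577500785995
```

View pics/scene0.png

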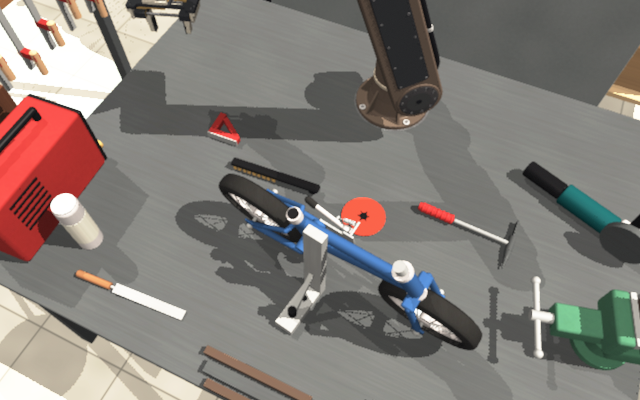

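View pics/top0.png

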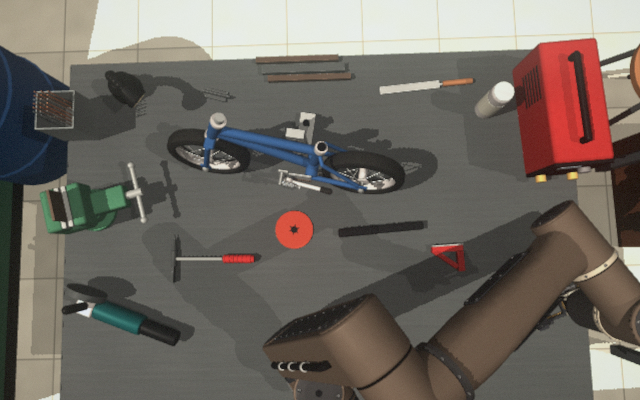

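```bash
python3 - <<'E'
from h import *
import pickle
D=pickle.load(open('D.pkl','rb'))
for n,(u,v,w,h,k) in dict(top=(155,90,260,110,3),scene=(210,165,280,190,2.8)).items():
    c=cv2.resize(D[n][0][v:v+h,u:u+w],None,fx=k,fy=k,interpolation=cv2.INTER_CUBIC)
    c=cv2.convertScaleAbs(c,alpha=1.3,beta=25)
    for g in range(0,w,20): cv2.putText(c,str(u+g),(int(g*k),10),0,.35,(255,255,255));cv2.line(c,(int(g*k),12),(int(g*k),18),(255,255,255))
    for g in range(0,h,20): cv2.putText(c,str(v+g),(0,int(g*k)+4),0,.35,(255,255,255))
    cv2.imwrite(f'pics/{n}1.png',c)
E
```

```text
(no output)
```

View pics/top1.png

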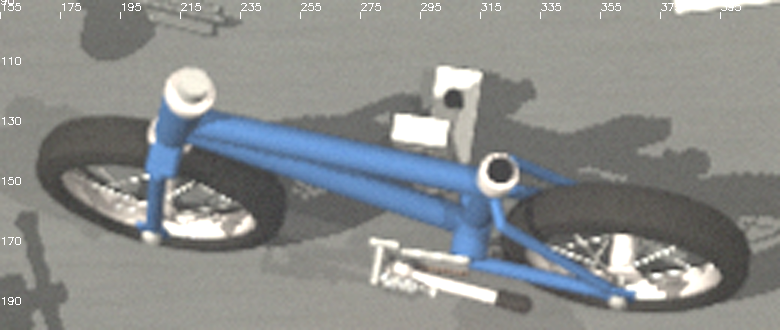

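View pics/scene1.png

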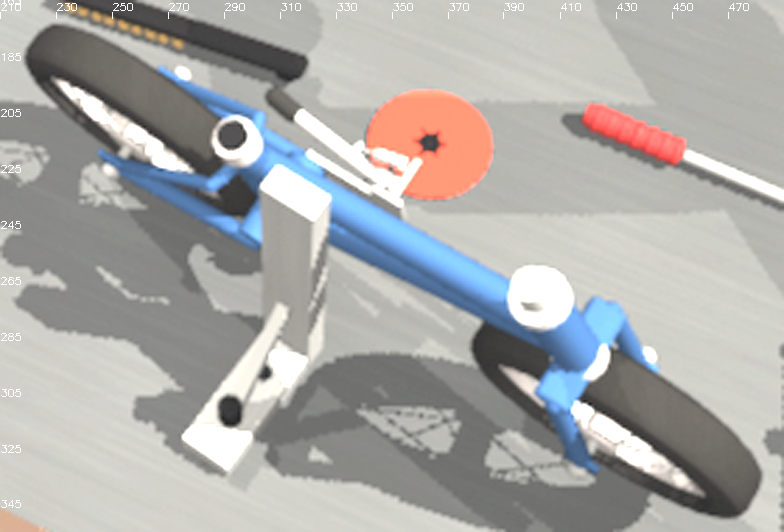

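```bash
cat > fit.py <<'E'
from h import *
import pickle
from scipy.optimize import least_squares
D=pickle.load(open('D.pkl','rb'))
pk=dict(head=((218.3,119.3),(403.2,270.4)),seat=((321,147.7),(293.2,214.3)),foot=((327.7,190.7),(311.8,201.4)),hubR=((360.7,190.7),(275.4,191.4)),hubF=((205.3,169.3),(441.8,292.1)))
T={}
for k,v in pk.items():
    A=[];b=[]
    P=[D[n][1]@np.c_[D[n][2],D[n][3]] for n in('top','scene')]
    X=cv2.triangulatePoints(P[0],P[1],np.array(v[0],float),np.array(v[1],float)).ravel();X=X[:3]/X[3]
    T[k]=X; print(k,X.round(4),[ (proj(*D[n][1:],X)[0]-np.array(q)).round(1) for n,q in zip(('top','scene'),v)])
def Rb(yaw,l):
    c,s=np.cos(yaw),np.sin(yaw); cl,sl=np.cos(l),np.sin(l)
    return np.array([[c,-s,0],[s,c,0],[0,0,1]])@np.array([[1,0,0],[0,cl,-sl],[0,sl,cl]])
def bikepts(p): # x,y,yaw,lean,hx,sx,sz,yhR,yhF
    B=dict(head=(p[4],0,.380),seat=(p[5],0,p[6]),foot=(-.147,.078,.146),hubR=(-.24,p[7],.127),hubF=(.24,p[8],.127))
    R=Rb(p[2],p[3]); return {k:R@np.array(v)+[p[0],p[1],.001] for k,v in B.items()}
def res(p):
    W=bikepts(p); r=[]
    for k,v in pk.items():
        for n,q in zip(('top','scene'),v): r+=list(proj(*D[n][1:],W[k])[0]-q)
    return np.r_[r,(p[3]-.22)/.01]
s=least_squares(res,[.6,0,1.45,.22,.165,-.1,.3,.06,.06])
if __name__=='__main__':
    print(s.x.round(4),np.abs(s.fun).max()); print(s.fun.round(1))
    p=s.x;R=Rb(p[2],p[3]);o=np.array([p[0],p[1],.001]);np.savez('pose.npz',R=R,o=o,p=p)
    for n,v in dict(tt=(.076,0,.283),piv=(-.02,.06,.146),foot=(-.147,.078,.146),rt=(-.24,0,0),ft=(.24,0,0)).items(): print(n,(R@v+o).round(4))
    print(R.round(3))
    for n in('top','scene'):
        print(n,proj(*D[n][1:],[R@v+o for v in[(-.24,0,.254),(.24,0,.254),(-.367,0,.127),(.367,0,.127),(.076,0,.283)]]).round(1).tolist())
    print('disc',plane(*D['top'][1:],(294,230),.004),'brush',[plane(*D['top'][1:],q,.02).round(3) for q in((340,232),(424,225))])
    print('hammer',[plane(*D['top'][1:],q,.02).round(3) for q in((256,258),(175,257))])
E
python3 fit.py
```

```text
head [0.717  0.2452 0.3536] [array([-0.9,  0.3]), array([-1.1, -0. ])]
seat [ 0.6523 -0.0222  0.2686] [array([-0.1,  0. ]), array([-0.1, -0. ])]
foot [ 0.5434 -0.0323  0.1558] [array([-1.5,  0.7]), array([-1.6, -0.1])]
hubR [ 0.544 -0.134  0.135] [array([-0.8,  0.4]), array([-0.8, -0.1])]
hubF [0.6233 0.3412 0.1308] [array([-1. ,  0.3]), array([-1.2, -0. ])]
[ 0.6097  0.1019  1.4072  0.2276  0.1587 -0.1155  0.2748  0.0559  0.0543] 2.960173894107527
[-2.4 -2.7 -0.7 -2.6 -0.1  0.1 -0.  -0.1 -0.3  0.5 -3.  -1.7 -1.8 -0.1
  0.1  0.2 -2.1 -0.5 -0.2 -0.1  0.8]
tt [0.6851 0.1665 0.2767]
piv [0.5813 0.0864 0.1568]
foot [ 0.5433 -0.0361  0.1608]
rt [ 0.5706 -0.1349  0.001 ]
ft [0.6488 0.3387 0.001 ]
[[ 0.163 -0.961  0.223]
 [ 0.987  0.159 -0.037]
 [ 0.     0.226  0.974]]
top [[364.8, 156.8], [197.1, 134.3], [402.4, 179.2], [167.1, 147.3], [252.5, 137.4]]
scene [[251.2, 190.7], [434.9, 302.6], [224.5, 185.4], [480.6, 343.3], [366.6, 257.9]]
disc [0.43592673 0.07891079 0.004     ] brush [array([ 0.425, -0.072,  0.02 ]), array([ 0.441, -0.344,  0.02 ])]
hammer [array([0.348, 0.202, 0.02 ]), array([0.357, 0.467, 0.02 ])]
```

```bash
python3 - <<'E'
from h import *
from scipy.spatial.transform import Rotation as Ro
f=np.load('pose.npz');R,o=f['R'],f['o']
ax=np.array([.115,-.989,-.092]);ax/=np.linalg.norm(ax);piv=np.array([-.02,.06,.146])
l0=np.array([-np.cos(np.radians(8)),np.sin(np.radians(8)),0])
ex=R[:,0];ey=np.array([-ex[1],ex[0],0])   # horizontal bike x, bike left
for phi in(0,.3,.6,.75,.9,1.1,1.755):
    d=Ro.from_rotvec(ax*phi).apply(l0)
    for r in (.06,.085,.11):
        w=R@(piv+r*d)+o; print(phi,r,w.round(3),'along',((w-o)@ex).round(3),'out',((w-o)@ey).round(3))
for x,y,z in((-.085,.049,.15),(-.13,.051,.145),(-.18,.053,.135),(-.24,.056,.127)): w=R@[x,y,z]+o;print('chain',((w-o)@ex).round(3),((w-o)@ey).round(3),w[2].round(3))
print(np.degrees(np.arctan2(ex[1],ex[0])))
E
```

```text
0 0.06 [0.564 0.029 0.159] along -0.079 out 0.034
0 0.085 [0.556 0.005 0.159] along -0.104 out 0.037
0 0.11 [ 0.549 -0.019  0.16 ] along -0.129 out 0.04
0.3 0.06 [0.558 0.033 0.143] along -0.077 out 0.039
0.3 0.085 [0.549 0.01  0.137] along -0.1 out 0.045
0.3 0.11 [ 0.539 -0.012  0.131] along -0.124 out 0.051
0.6 0.06 [0.554 0.041 0.128] along -0.069 out 0.045
0.6 0.085 [0.543 0.023 0.116] along -0.089 out 0.053
0.6 0.11 [0.531 0.004 0.104] along -0.11 out 0.061
0.75 0.06 [0.552 0.047 0.122] along -0.063 out 0.048
0.75 0.085 [0.54  0.031 0.107] along -0.082 out 0.057
0.75 0.11 [0.528 0.014 0.093] along -0.1 out 0.066
0.9 0.06 [0.551 0.054 0.117] along -0.057 out 0.05
0.9 0.085 [0.538 0.04  0.1  ] along -0.072 out 0.061
0.9 0.11 [0.525 0.027 0.083] along -0.088 out 0.071
1.1 0.06 [0.549 0.064 0.111] along -0.047 out 0.053
1.1 0.085 [0.536 0.055 0.092] along -0.059 out 0.065
1.1 0.11 [0.523 0.045 0.073] along -0.07 out 0.077
1.755 0.06 [0.55  0.101 0.108] along -0.01 out 0.059
1.755 0.085 [0.537 0.107 0.087] along -0.006 out 0.073
1.755 0.11 [0.524 0.114 0.067] along -0.002 out 0.087
chain -0.085 0.014 0.158
chain -0.13 0.017 0.154
chain -0.18 0.021 0.144
chain -0.24 0.026 0.137
80.62410249434052
```

>>> carry_out(steps=[{"gripper":1,"x":-0.1,"y":0.1,"z":-0.28,"yaw":0.1},{"gripper":1,"x":-1,"y":0.95,"z":-0.28,"yaw":0.48},{"gripper":1,"x":-1,"y":0.95,"z":-0.28,"yaw":0.48},{"gripper":1,"x":-1,"y":0.95,"z":-0.28,"yaw":0.48},{"gripper":1,"x":-1,"y":0.95,"z":-0.28,"yaw":0.48},{"gripper":1,"x":-1,"y":0.95,"z":-0.28,"yaw":0.48},{"gripper":1,"x":-1,"y":0.95,"z":-0.28,"yaw":0.48},{"gripper":1,"x":-1,"y":0.95,"z":-0.28,"yaw":0.48}])

```text
time: 0.9
tool_pos: [0.3824, -0.3264, 0.2631]
eef_rot: [[-0.987, 0.16, 0.001], [0.16, 0.987, 0.0], [-0.001, 0.0, -1.0]]
force: [0.4, -1.1, -0.2]
width: 0.335
grip_force: 0.0
```

```bash
cat > go.py <<'E'
import sys
from h import *
# target: a u z in bike ground coordinates -> row numbers in tool axes
def go(*tg):
    f=np.load('pose.npz');ex=f['R'][:,0];ey=np.array([-ex[1],ex[0],0]);o=f['o']
    s=state();E=s['eef_rot'];E=E
    print('t',round(s['time'],2),s['tool_pos'].round(4),'f',s['force'].round(1),'w',round(s['width'],3),'g',s['grip_force'],'ty',np.degrees(np.arctan2(E[1,1],E[0,1])).round(2),'q6',s['q'].round(1))
    c=s['tool_pos']-[o[0],o[1],0];print('a,u,z',(c@ex).round(4),(c@ey).round(4),c[2].round(4))
    for a,u,z in tg:
        P=np.array([o[0],o[1],0])+a*ex+u*ey;P[2]=z
        print((a,u,z),(E.T@(P-s['tool_pos'])/.25).round(3))
if __name__=='__main__': go(*[tuple(map(float,x.split(','))) for x in sys.argv[1:]])
E
python3 go.py -.121,.045,.2
```

```text
t 0.9 [ 0.3824 -0.3264  0.2631] f [ 0.4 -1.1 -0.2] w 0.335 g 0.0 ty 80.77 q6 [-18.1   1.7 -13.9  -0.  -74.3 -81.1]
a,u,z -0.4596 0.1545 0.2631
(-0.121, 0.045, 0.2) [-0.441  1.353  0.253]
```

>>> carry_out(steps=[{"gripper":1,"x":0,"y":1,"z":0},{"gripper":1,"x":0,"y":1,"z":0},{"gripper":1,"x":-0.2,"y":1,"z":0},{"gripper":1,"x":-0.2,"y":1,"z":0},{"gripper":1,"x":-0.2,"y":1,"z":0},{"gripper":1,"x":-0.2,"y":1,"z":0},{"gripper":1,"x":-0.2,"y":1,"z":0}])

```text
validation failed for argument at $.st...
```

```bash
python3 go.py -.121,.045,.185; python3 - <<'E'
from h import *
c,K,T,_=cam('wrist'); cv2.imwrite('pics/w0.png',c); s=state()
import pickle; pickle.dump((c,K,T,s['tool_pos'],s['eef_rot']),open('w.pkl','wb')); print(K,T)
f=np.load('pose.npz');R,o=f['R'],f['o']
W=np.eye(4);W[:3,:3]=s['eef_rot'];W[:3,3]=s['tool_pos'];M=np.linalg.inv(W@T)
for n,v in dict(tt=(.076,0,.283),piv=(-.02,.06,.146),foot=(-.147,.078,.146),hub=(-.24,.056,.127)).items(): print(n,proj(K,M[:3,:3],M[:3,3],R@v+o).round(0))
E
```

```text
t 0.9 [ 0.3824 -0.3264  0.2631] f [ 0.4 -1.1 -0.2] w 0.335 g 0.0 ty 80.77 q6 [-18.1   1.7 -13.9  -0.  -74.3 -81.1]
a,u,z -0.4596 0.1545 0.2631
(-0.121, 0.045, 0.185) [-0.441  1.353  0.313]
[[334.61487582   0.         321.28384438]
 [  0.         334.61487582 203.64208272]
 [  0.           0.           1.        ]] [[ 1.20385162e-03 -9.66944759e-01 -2.54983104e-01  6.85893659e-02]
 [ 9.99999184e-01  1.05526871e-03  7.19514700e-04  5.26786330e-04]
 [-4.26655276e-04 -2.54983763e-01  9.66945241e-01 -1.91959806e-01]
 [ 0.00000000e+00  0.00000000e+00  0.00000000e+00  1.00000000e+00]]
tt [[1042.  519.]]
piv [[751. 317.]]
foot [[634. 304.]]
hub [[524. 306.]]
```

View pics/w0.png

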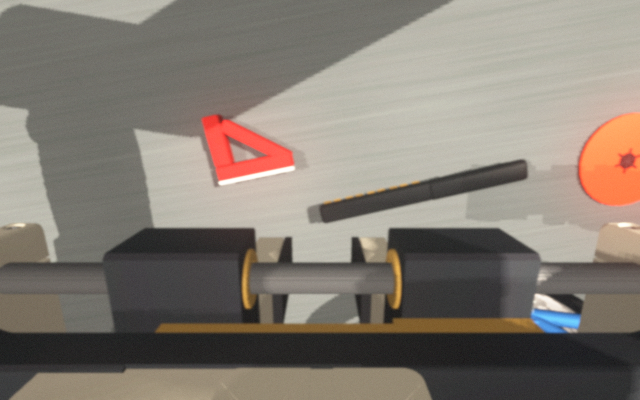

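The wrist view shows the magnet (250,155), brush (425,190) and disc (625,160), and the gripper hides the bike. The last move was refused because its rows had no yaw, so I'll repeat it with yaw.

>>> carry_out(steps=[{"gripper":1,"x":0,"y":1,"z":0,"yaw":0},{"gripper":1,"x":0,"y":1,"z":0,"yaw":0},{"gripper":1,"x":-0.2,"y":1,"z":0,"yaw":0},{"gripper":1,"x":-0.2,"y":1,"z":0,"yaw":0},{"gripper":1,"x":-0.2,"y":1,"z":0,"yaw":0},{"gripper":1,"x":-0.2,"y":1,"z":0,"yaw":0},{"gripper":1,"x":-0.2,"y":1,"z":0,"yaw":0}])

```text
time: 1.65
tool_pos: [0.4717, -0.0891, 0.2621]
eef_rot: [[-0.987, 0.159, -0.001], [0.159, 0.987, -0.0], [0.001, -0.0, -1.0]]
force: [0.6, -1.1, -0.5]
width: 0.002
grip_force: 0.0
```

```bash
python3 go.py -.121,.045,.185
```

```text
t 1.65 [ 0.4717 -0.0891  0.2621] f [ 0.6 -1.1 -0.5] w 0.002 g 0.0 ty 80.84 q6 [  12.8   -0.5  -16.3   -0.   -74.3 -112. ]
a,u,z -0.211 0.105 0.2621
(-0.121, 0.045, 0.185) [-0.242  0.359  0.308]
```

>>> carry_out(steps=[{"gripper":1,"x":-0.24,"y":0.36,"z":0.1,"yaw":0},{"gripper":1,"x":-0.24,"y":0.36,"z":0.1,"yaw":0},{"gripper":1,"x":-0.24,"y":0.36,"z":0.1,"yaw":0},{"gripper":1,"x":-0.24,"y":0.36,"z":0.2,"yaw":0},{"gripper":1,"x":-0.24,"y":0.36,"z":0.25,"yaw":0},{"gripper":1,"x":-0.24,"y":0.36,"z":0.3,"yaw":0},{"gripper":1,"x":-0.24,"y":0.36,"z":0.3,"yaw":0}])

```text
time: 2.35
tool_pos: [0.5438, -0.0126, 0.1862]
eef_rot: [[-0.987, 0.163, -0.003], [0.163, 0.987, -0.001], [0.003, -0.001, -1.0]]
force: [0.2, -1.2, -0.8]
width: -0.002
grip_force: 0.0
```

```bash
python3 go.py -.121,.046,.166 -.123,.047,.143 -.113,.054,.121 -.098,.06,.104 -.088,.063,.098; python3 - <<'E'
from h import *
c,K,R,t=cam('scene'); c2,*_=cam('top')
a=cv2.resize(c[140:270,220:440],None,fx=2.5,fy=2.5); b=cv2.resize(c2[120:230,240:420],None,fx=2.5,fy=2.5)
b=cv2.copyMakeBorder(b,0,0,0,a.shape[1]-b.shape[1],cv2.BORDER_CONSTANT)
cv2.imwrite('pics/c1.png',cv2.convertScaleAbs(np.vstack([a,b]),alpha=1.3,beta=25))
E
```

```text
t 2.35 [ 0.5438 -0.0126  0.1862] f [ 0.2 -1.2 -0.8] w -0.002 g 0.0 ty 80.6 q6 [  19.3    8.6  -16.3   -0.   -65.2 -118.7]
a,u,z -0.1238 0.0463 0.1862
(-0.121, 0.046, 0.166) [-0.002  0.011  0.081]
(-0.123, 0.047, 0.143) [0.002 0.003 0.173]
(-0.113, 0.054, 0.121) [0.03  0.043 0.261]
(-0.098, 0.06, 0.104) [0.054 0.103 0.329]
(-0.088, 0.063, 0.098) [0.066 0.143 0.353]
```

View pics/c1.png

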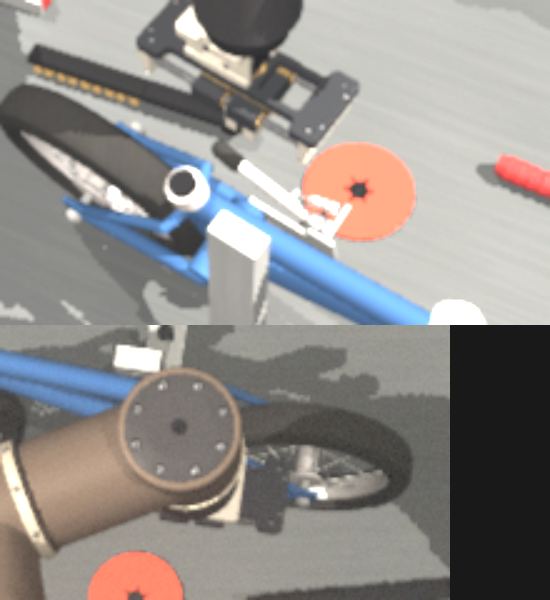

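The fingers hang just above and behind the foot, at about scene pixel (320,190) with the foot at (312,202). I'll start pressing.

>>> carry_out(steps=[{"gripper":1,"x":0,"y":0.01,"z":0.04,"yaw":0},{"gripper":1,"x":0,"y":0.01,"z":0.08,"yaw":0},{"gripper":1,"x":0,"y":0.01,"z":0.11,"yaw":0},{"gripper":1,"x":0,"y":0.0,"z":0.14,"yaw":0},{"gripper":1,"x":0,"y":0.0,"z":0.17,"yaw":0},{"gripper":1,"x":0,"y":0.0,"z":0.17,"yaw":0}])

```text
time: 3.05
tool_pos: [0.5444, -0.0117, 0.1438]
eef_rot: [[-0.987, 0.162, -0.002], [0.162, 0.987, -0.0], [0.002, -0.001, -1.0]]
force: [0.0, -0.5, -0.2]
width: 0.001
grip_force: 0.0
```

```bash
python3 go.py  -.113,.054,.121 -.098,.06,.104 -.088,.063,.098
```

```text
t 3.05 [ 0.5444 -0.0117  0.1438] f [ 0.  -0.5 -0.2] w 0.001 g 0.0 ty 80.65 q6 [  19.4   10.6  -19.8   -0.   -59.8 -118.7]
a,u,z -0.1228 0.0459 0.1438
(-0.113, 0.054, 0.121) [0.032 0.039 0.091]
(-0.098, 0.06, 0.104) [0.056 0.099 0.159]
(-0.088, 0.063, 0.098) [0.068 0.139 0.183]
```

```bash
python3 - <<'E'
from h import *
c,K,R,t=cam('scene')
a=cv2.resize(c[165:255,280:400],None,fx=6,fy=6,interpolation=cv2.INTER_CUBIC)
s=state()
p=proj(K,R,t,s['tool_pos'])[0];print(p,(p-[280,165])*6)
cv2.imwrite('pics/c2.png',cv2.convertScaleAbs(a,alpha=1.3,beta=25))
E
```

```text
[317.37402269 207.08466247] [224.24413612 252.5079748 ]
```

View pics/c2.png

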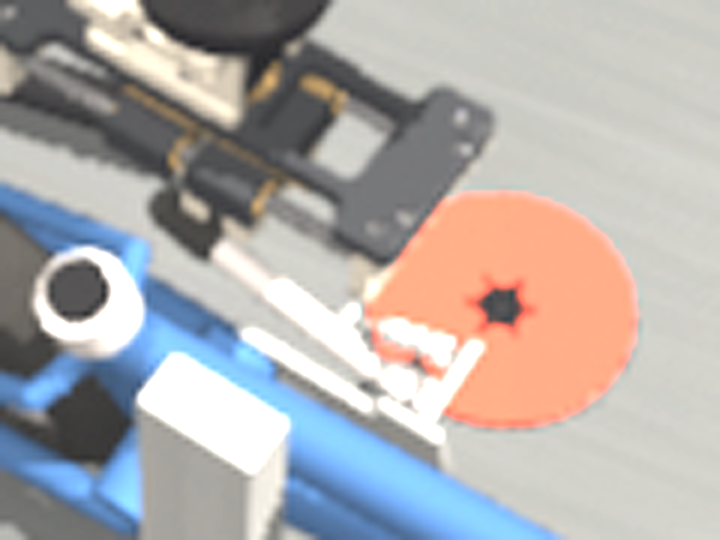

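The finger came down just robot-side of the leg, whose foot is unmoved at scene (311,202). I'll lift, shift 12 mm inward and retry.

>>> carry_out(steps=[{"gripper":1,"x":0.02,"y":0,"z":-0.08,"yaw":0},{"gripper":1,"x":0.0,"y":0,"z":-0.17,"yaw":0},{"gripper":1,"x":-0.05,"y":0,"z":-0.17,"yaw":0},{"gripper":1,"x":-0.05,"y":0,"z":-0.16,"yaw":0},{"gripper":1,"x":-0.05,"y":0,"z":-0.12,"yaw":0},{"gripper":1,"x":-0.05,"y":0,"z":-0.08,"yaw":0},{"gripper":1,"x":-0.05,"y":0,"z":-0.06,"yaw":0},{"gripper":1,"x":-0.05,"y":0,"z":-0.06,"yaw":0}])

```text
time: 3.9
tool_pos: [0.5564, -0.0137, 0.1585]
eef_rot: [[-0.987, 0.162, -0.003], [0.162, 0.987, -0.001], [0.003, -0.001, -1.0]]
force: [0.0, 0.3, 0.0]
width: 0.005
grip_force: 0.0
```

```bash
python3 go.py -.123,.038,.143 -.113,.045,.121 -.098,.051,.104 -.088,.055,.098
```

```text
t 3.9 [ 0.5564 -0.0137  0.1585] f [0.  0.3 0. ] w 0.005 g 0.0 ty 80.67 q6 [  18.7   11.   -17.1   -0.   -62.  -118.1]
a,u,z -0.1228 0.0337 0.1585
(-0.123, 0.038, 0.143) [ 0.017 -0.001  0.062]
(-0.113, 0.045, 0.121) [0.045 0.039 0.15 ]
(-0.098, 0.051, 0.104) [0.068 0.099 0.218]
(-0.088, 0.055, 0.098) [0.084 0.139 0.242]
```

>>> carry_out(steps=[{"gripper":1,"x":0.0,"y":0,"z":0.03,"yaw":0},{"gripper":1,"x":0.0,"y":0,"z":0.06,"yaw":0},{"gripper":1,"x":0.0,"y":0,"z":0.06,"yaw":0}])

```text
time: 4.2
tool_pos: [0.5567, -0.0136, 0.1439]
eef_rot: [[-0.987, 0.162, -0.002], [0.162, 0.987, -0.0], [0.002, -0.001, -1.0]]
force: [-0.7, -0.4, -0.1]
width: 0.004
grip_force: 0.0
```

```bash
python3 go.py -.123,.038,.143 -.113,.045,.121 -.098,.051,.104 -.088,.055,.098;python3 - <<'E'
from h import *
c,K,R,t=cam('scene')
a=cv2.resize(c[165:255,280:400],None,fx=6,fy=6,interpolation=cv2.INTER_CUBIC)
cv2.imwrite('pics/c3.png',cv2.convertScaleAbs(a,alpha=1.3,beta=25))
m=(c.max(2)<70); print(m[195:210,300:320].astype(int).sum())
E
```

```text
t 4.2 [ 0.5567 -0.0136  0.1439] f [-0.7 -0.4 -0.1] w 0.004 g 0.0 ty 80.66 q6 [  18.7   11.7  -18.3   -0.   -60.1 -118.1]
a,u,z -0.1226 0.0335 0.1439
(-0.123, 0.038, 0.143) [ 0.018 -0.002  0.003]
(-0.113, 0.045, 0.121) [0.046 0.039 0.092]
(-0.098, 0.051, 0.104) [0.07  0.099 0.16 ]
(-0.088, 0.055, 0.098) [0.086 0.139 0.184]
135
```

View pics/c3.png

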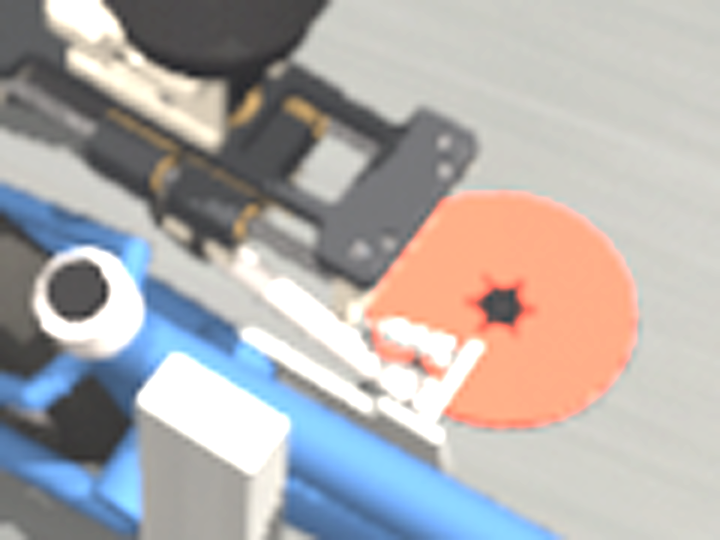

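The foot is now hidden at scene (311,202), and the leg runs from (320,209). I'll compare pixels with the first picture to see whether the leg moved.

```bash
python3 - <<'E'
from h import *
import pickle
c0=pickle.load(open('D.pkl','rb'))['scene'][0].max(2).astype(int)
c,K,R,t=cam('scene');c=c.max(2).astype(int)
f=np.load('pose.npz');s=state();T=s['tool_pos'];E=s['eef_rot']
for dx in(-.0095,.0095):
  for dy in(-.02,.02): print(dx,dy,proj(K,R,t,T+E[:,0]*dx+E[:,1]*dy).round(1))
print('    '+' '.join(f'{u:3d}' for u in range(302,338)))
for v in range(196,222): print(v,' '.join(f'{x:3d}' for x in c0[v,302:338]));print('  >',' '.join(f'{x:3d}' for x in c[v,302:338]))
E
```

```text
-0.0095 -0.02 [[305.8 209.4]]
-0.0095 0.02 [[319.  217.3]]
0.0095 -0.02 [[310.2 204.1]]
0.0095 0.02 [[323.3 211.8]]
    302 303 304 305 306 307 308 309 310 311 312 313 314 315 316 317 318 319 320 321 322 323 324 325 326 327 328 329 330 331 332 333 334 335 336 337
196 122 121 119 111  97  79  60  68  78  93 113 124 124 124 124 123 122 122 123 122 121 121 126 136 141 142 143 143 144 143 141 140 139 137 138 138
  >  35  35  39  73  86  66  47  45  45  45  44  45  44  45  44  44  48  60  63  55  41  38  47  50  63  75  68  76 106 128 139 143 142 141 136 112
197 122 121 116  89  62  66  71  72  77  98 116 121 122 123 124 124 123 123 123 122 122 122 132 140 139 139 141 142 143 143 143 143 142 141 139 138
  >  69  44  33  36  72  66  41  43  45  44  44  45  44  45  45  44  45  45  48  51  47  46  41  39  52  63  70  74  80  95 113 130 140 143 124  91
198 121 120 101  67  59  68  73  74  71  79  96 112 120 121 121 122 123 124 124 123 123 127 137 140 140 139 140 139 140 140 141 142 142 141 141 139
  > 121  99  64  38  58  52  36  38  43  51  58  62  63  64  54  45  45  45  45  43  48  52  68 
[... 6159 characters left out ...]
 117 112  98  91  99 100  93  90 119 140 195 190 146 141 141 142 142 142 145 174 220 244 252 254 253 249 235
220 200 182 181 192 205 209 202 189 175 164 139 125 144 168 185 194 198 211 238 251 243 215 166 126 121 121 122 120 130 180 227 249 254 255 255 254
  > 203 186 184 195 209 212 205 193 174 151 120  95  94 102 107 108 104 121 179 234 231 202 169 144 142 142 142 138 138 172 211 238 250 253 254 253
221 180 177 179 192 209 214 212 208 202 188 170 155 159 178 197 212 221 218 221 231 246 248 237 202 143 121 121 121 118 135 163 208 245 253 255 255
  > 182 179 182 195 212 217 215 211 205 191 169 141 116 109 111 115 118 119 174 213 234 237 223 193 156 142 142 141 138 148 161 190 231 248 253 254
```

```bash
python3 - <<'E'
from h import *
import pickle
D=pickle.load(open('D.pkl','rb'));S=D['scene'];Tp=D['top']
T=np.array([.5438,-.0126,.1862]);ex=np.array([.163,.987,0]);ey=np.array([-.987,.163,0])
for du in(.0095,-.0095):
  for da in(-.02,.02): print(du,da,proj(*S[1:],T+ey*du+ex*da).round(1))
c0=cv2.convertScaleAbs(S[0][140:270,220:440],alpha=1.3,beta=25).max(2).astype(int)
a=cv2.resize(cv2.imread('pics/c1.png')[:325,:550],(220,130),interpolation=cv2.INTER_AREA).max(2).astype(int)
for v in range(182,206): print(v,' '.join(f'{x:3d}' if abs(x-y)>12 else ' . ' for x,y in zip(a[v-140,84:116],c0[v-140,84:116])))
# top-view check of leg, stand foot, chainstay hubs at given heights
for n,q,z in(('foot',(327.7,190.7),.16),('hubR',(360.7,190.7),.137),('hubF',(205.3,169.3),.137),('foot.154',(327.7,190.7),.15)): print(n,plane(*Tp[1:],q,z).round(4))
for n,q,z in(('foot',(311.8,201.4),.16),('hubR',(275.4,191.4),.137),('hubF',(441.8,292.1),.137)): print('sc',n,plane(*S[1:],q,z).round(4))
E
```

```text
0.0095 -0.02 [[312.8 191.3]]
0.0095 0.02 [[326.3 199.1]]
-0.0095 -0.02 [[308.4 196.7]]
-0.0095 0.02 [[321.9 204.6]]
182  .   .   .   .  112 138 122  88  84  84  86  86  86  86  84  82  82  83  90 101 108 105  91  80  84  96 110 117 122 131 147 168
183  .   .   .   .   85 127 119  83  .   90  98 101 104 104  94  85  82  82  83  85  99 108 103  94  83  82  89  99 111 119 126 137
184  .   .   .   .   .  106 100  .   .   87  98 107  .  118 111  95  87  85  84  84 103 107 100 107 117 110  90  81  91 103 114 120
185  .   .   .   .   .   96  91  .   .   .   .   92 104 114 118 111 105 104  95 103 141 142 113 126 157 163 140 107  83  86  95 105
186  .   .   .   .   .  104 110  91  .   .   .   .   .   94 107  .  117 117 117 154 175 155 143 162 189  .  189 166 134 102  83  85
187  .   .   .   .   .  109 149 150 120  88  .   .   .   .   89  .  109 115 150 183 171 143 146 166 192  .   .   .  184 154 117  91
188  .   .   .   .   .  103 171 197 181 146 100  .   .   .   .   80  90 109  .   .  157 143 144 147 165 184  .   .   .   .  178 143
189  .   .   .   .   .   92 167 205 209 189 134  .   .   .  
[... 1707 characters left out ...]
  .  179 205 208 208 208 208 208 207 208  .   .   .   .   .   .   .   .   .   . 
203 206 196 172 135  93  .   82  85  86  87  87  88  .  172 211 214 211 211 210 207 207 206 208 208 208 208 209 210 210 210 209 208
204 209 204 203 184 141 103  .   .   85  85  85  98  .   .   .  237 218 214 212 210 208 207 207 206 207 207 207 207 209 210 210 210
205  .  197 206 204 184 145 101  .   .   83  87 135  .   .   .   .  244 221 213 212 211 209 208 207 207 206 207 207 207 207 208 209
foot [ 0.5447 -0.0369  0.16  ]
hubR [ 0.5448 -0.1362  0.137 ]
hubF [0.6231 0.3363 0.137 ]
foot.154 [ 0.5459 -0.0367  0.15  ]
sc foot [ 0.5442 -0.0274  0.16  ]
sc hubR [ 0.5444 -0.1313  0.137 ]
sc hubF [0.625  0.3433 0.137 ]
```

>>> carry_out(steps=[{"gripper":1,"x":0.02,"y":0,"z":0.0,"yaw":0},{"gripper":1,"x":0.03,"y":0,"z":0.04,"yaw":0},{"gripper":1,"x":0.03,"y":0,"z":0.07,"yaw":0},{"gripper":1,"x":0.03,"y":0,"z":0.07,"yaw":0}])

```text
time: 4.7
tool_pos: [0.5492, -0.0123, 0.1265]
eef_rot: [[-0.987, 0.162, -0.002], [0.162, 0.987, -0.0], [0.002, -0.0, -1.0]]
force: [-2.0, 1.3, 3.1]
width: 0.006
grip_force: 1.7
```

```bash
python3 go.py -.113,.047,.102 -.098,.053,.085 -.088,.058,.078
```

```text
t 4.7 [ 0.5492 -0.0123  0.1265] f [-2.   1.3  3.1] w 0.006 g 1.6940143704414368 ty 80.67 q6 [  19.1   11.9  -20.5   -0.   -57.6 -118.5]
a,u,z -0.1225 0.0411 0.1265
(-0.113, 0.047, 0.102) [0.024 0.038 0.098]
(-0.098, 0.053, 0.085) [0.047 0.098 0.166]
(-0.088, 0.058, 0.078) [0.067 0.138 0.194]
```

>>> carry_out(steps=[{"gripper":1,"x":0.01,"y":0.01,"z":0.03,"yaw":0},{"gripper":1,"x":0.02,"y":0.02,"z":0.06,"yaw":0},{"gripper":1,"x":0.03,"y":0.04,"z":0.09,"yaw":0},{"gripper":1,"x":0.03,"y":0.04,"z":0.1,"yaw":0}])

```text
time: 5.1
tool_pos: [0.5435, -0.0006, 0.1015]
eef_rot: [[-0.987, 0.162, -0.001], [0.162, 0.987, 0.0], [0.001, -0.0, -1.0]]
force: [-2.0, 0.6, 2.7]
width: 0.003
grip_force: 1.3
```

```bash
python3 go.py -.098,.053,.085 -.088,.058,.078
```

```text
t 5.1 [ 0.5435 -0.0006  0.1015] f [-2.   0.6  2.7] w 0.003 g 1.3289877399802208 ty 80.67 q6 [  20.6   12.8  -23.    -0.   -54.2 -119.9]
a,u,z -0.112 0.0486 0.1015
(-0.098, 0.053, 0.085) [0.018 0.056 0.066]
(-0.088, 0.058, 0.078) [0.038 0.096 0.094]
```

Still pressing the leg with about 3 N, so I'll continue over centre.

>>> carry_out(steps=[{"gripper":1,"x":0.01,"y":0.03,"z":0.03,"yaw":0},{"gripper":1,"x":0.02,"y":0.06,"z":0.06,"yaw":0},{"gripper":1,"x":0.03,"y":0.08,"z":0.08,"yaw":0},{"gripper":1,"x":0.04,"y":0.1,"z":0.09,"yaw":0},{"gripper":1,"x":0.04,"y":0.1,"z":0.09,"yaw":0}])

```text
time: 5.6
tool_pos: [0.5406, 0.0278, 0.0803]
eef_rot: [[-0.987, 0.161, 0.004], [0.161, 0.987, 0.003], [-0.004, 0.003, -1.0]]
force: [3.9, 5.9, -0.1]
width: 0.005
grip_force: 0.0
```

```bash
python3 go.py -.085,.06,.072
```

```text
t 5.6 [0.5406 0.0278 0.0803] f [ 3.9  5.9 -0.1] w 0.005 g 0.0 ty 80.72 q6 [ 2.370e+01  1.380e+01 -2.510e+01 -1.000e-01 -5.090e+01 -1.229e+02]
a,u,z -0.0844 0.0561 0.0803
(-0.085, 0.06, 0.072) [ 0.016 -0.002  0.033]
```

>>> carry_out(steps=[{"gripper":1,"x":0.0,"y":0,"z":0,"yaw":0},{"gripper":1,"x":0.0,"y":0,"z":0,"yaw":0}])

```text
time: 5.8
tool_pos: [0.5405, 0.0277, 0.0805]
eef_rot: [[-0.987, 0.161, 0.004], [0.161, 0.987, 0.003], [-0.003, 0.003, -1.0]]
force: [3.0, 7.0, 0.7]
width: 0.009
grip_force: 0.0
```

```bash
python3 - <<'E'
from h import *
import pickle
from scipy.spatial.transform import Rotation as Ro
c,K,R,t=cam('scene'); cv2.imwrite('pics/s3.png',c)
f=np.load('pose.npz');B,o=f['R'],f['o']
ax=np.array([.115,-.989,-.092]);ax/=np.linalg.norm(ax);piv=np.array([-.02,.06,.146]);l0=np.array([-np.cos(np.radians(8)),np.sin(np.radians(8)),0])
for phi in(0,.7,.9,1.2,1.755): print(phi,proj(K,R,t,np.array([B@(piv+r*Ro.from_rotvec(ax*phi).apply(l0))+o for r in(.03,.06,.09,.128)])).round(0).tolist())
a=c[150:270,280:400].copy(); cv2.imwrite('pics/c4.png',cv2.convertScaleAbs(cv2.resize(a,None,fx=5,fy=5,interpolation=cv2.INTER_CUBIC),alpha=1.3,beta=25))
c0=pickle.load(open('D.pkl','rb'))['scene'][0]
# has the bike moved? phase shift around head tube / seat tube
for (u,v,w,h) in((380,250,50,50),(275,200,40,30),(440,300,50,50)):
    A=cv2.cvtColor(c0[v:v+h,u:u+w],6).astype(np.float32);C=cv2.cvtColor(c[v:v+h,u:u+w],6).astype(np.float32);print(cv2.phaseCorrelate(A,C,cv2.createHanningWindow((w,h),cv2.CV_32F)))
E
python3 go.py
```

```text
0 [[338.0, 224.0], [329.0, 216.0], [320.0, 209.0], [309.0, 200.0]]
0.7 [[342.0, 226.0], [336.0, 222.0], [331.0, 218.0], [325.0, 213.0]]
0.9 [[344.0, 227.0], [340.0, 224.0], [336.0, 221.0], [332.0, 217.0]]
1.2 [[347.0, 229.0], [345.0, 227.0], [344.0, 225.0], [343.0, 223.0]]
1.755 [[352.0, 232.0], [357.0, 232.0], [361.0, 233.0], [366.0, 234.0]]
((-0.3202949945459963, -0.06252717692474974), 0.9505424243927002)
((0.06518199812067849, -0.03895233140333332), 1.0107442033290863)
((0.025842127682189187, 0.03552826007069143), 0.8240184837341309)
t 5.85 [0.5405 0.0277 0.0804] f [2.7 6.1 0.6] w 0.005 g 0.0 ty 80.74 q6 [ 2.360e+01  1.380e+01 -2.500e+01 -1.000e-01 -5.090e+01 -1.229e+02]
a,u,z -0.0845 0.0562 0.0804
```

View pics/c4.png

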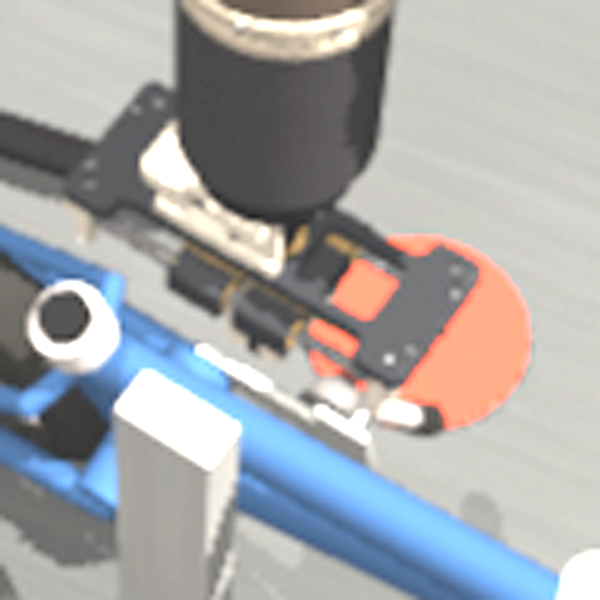

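The foot now sits at about scene (365,234), which matches the fully-down prediction of (366,234), and the bike hasn't moved. I'll lift clear.

>>> carry_out(steps=[{"gripper":1,"x":0.0,"y":0,"z":-0.05,"yaw":0},{"gripper":1,"x":0.02,"y":0,"z":-0.12,"yaw":0},{"gripper":1,"x":0.1,"y":0,"z":-0.3,"yaw":0},{"gripper":1,"x":0.2,"y":0,"z":-0.5,"yaw":0},{"gripper":1,"x":0.2,"y":0,"z":-0.7,"yaw":0},{"gripper":0,"x":0.2,"y":0,"z":-0.9,"yaw":0},{"gripper":0,"x":0.2,"y":0,"z":-1,"yaw":0},{"gripper":0,"x":0.2,"y":0,"z":-1,"yaw":0}])

```text
time: 6.65
tool_pos: [0.4913, 0.0344, 0.335]
eef_rot: [[-0.987, 0.161, 0.008], [0.161, 0.987, 0.003], [-0.008, 0.004, -1.0]]
force: [0.9, -0.5, -0.7]
width: 0.217
grip_force: 0.0
```

```bash
python3 go.py .076,-.064,.36; python3 - <<'E'
from h import *
f=np.load('pose.npz');B,o=f['R'],f['o'];ex=B[:,0];ey=np.array([-ex[1],ex[0],0])
w=B@[.076,0,.283]+o-o;print(w@ex,w@ey,w[2]+.001)
E
```

```text
t 6.65 [0.4913 0.0344 0.335 ] f [ 0.9 -0.5 -0.7] w 0.217 g 0.0 ty 80.73 q6 [ 2.700e+01 -1.000e+00 -7.700e+00  1.000e-01 -8.290e+01 -1.263e+02]
a,u,z -0.0859 0.1058 0.335
(0.076, -0.064, 0.36) [-0.681  0.647 -0.092]
0.07599999999999997 -0.06386798505470327 0.2766988946025214
```

>>> carry_out(steps=[{"gripper":0,"x":0,"y":0,"z":-0.26,"yaw":-1},{"gripper":0,"x":0,"y":0.3,"z":-0.26,"yaw":-1},{"gripper":0,"x":-0.3,"y":0.65,"z":-0.26,"yaw":-1},{"gripper":0,"x":-0.68,"y":0.65,"z":-0.26,"yaw":-1},{"gripper":0,"x":-0.68,"y":0.65,"z":-0.26,"yaw":-1},{"gripper":0,"x":-0.68,"y":0.65,"z":-0.26,"yaw":-1},{"gripper":0,"x":-0.68,"y":0.65,"z":-0.26,"yaw":-1},{"gripper":0,"x":-0.68,"y":0.65,"z":-0.26,"yaw":-1}])

```text
time: 7.45
tool_pos: [0.6848, 0.1677, 0.3903]
eef_rot: [[-0.631, -0.776, -0.005], [-0.776, 0.631, -0.002], [0.005, 0.003, -1.0]]
force: [0.2, 0.4, -0.0]
width: 0.943
grip_force: 0.0
```

>>> carry_out(steps=[{"gripper":0,"x":0,"y":0,"z":0,"yaw":-0.5},{"gripper":0,"x":0,"y":0,"z":0,"yaw":-0.5},{"gripper":0,"x":0,"y":0,"z":0,"yaw":-0.5},{"gripper":0,"x":0,"y":0,"z":0,"yaw":-0.5},{"gripper":0,"x":0,"y":0,"z":0,"yaw":-0.5},{"gripper":0,"x":0,"y":0,"z":0,"yaw":-0.5}])

```text
time: 8.05
tool_pos: [0.6827, 0.1662, 0.3956]
eef_rot: [[-0.166, -0.986, 0.001], [-0.986, 0.166, 0.001], [-0.001, -0.001, -1.0]]
force: [0.4, -1.2, 0.5]
width: 1.001
grip_force: 0.0
```

```bash
python3 go.py .076,-.064,.32 .076,-.064,.26; python3 - <<'E'
from h import *
c,K,T,_=cam('wrist');s=state()
f=np.load('pose.npz');B,o=f['R'],f['o']
W=np.eye(4);W[:3,:3]=s['eef_rot'];W[:3,3]=s['tool_pos'];M=np.linalg.inv(W@T)
cam_c=(W@T)[:3,3];print('cam',cam_c)
pp=lambda P:proj(K,M[:3,:3],M[:3,3],P).round(1)
for x in(.02,.05,.076,.1,.13): 
    z=.283+(x-.076)*np.tan(np.radians(10)); print(x,pp([B@[x,y,z]+o for y in(.014,0,-.014)]).tolist())
cv2.imwrite('pics/w2.png',c)
E
```

```text
t 8.05 [0.6827 0.1662 0.3956] f [ 0.4 -1.2  0.5] w 1.001 g 0.0 ty 170.44 q6 [ 29.5  20.9  26.7  -0.  -95.7 -39.1]
a,u,z 0.0753 -0.0615 0.3956
(0.076, -0.064, 0.32) [-0.003 -0.01   0.303]
(0.076, -0.064, 0.26) [-0.002 -0.01   0.543]
cam [0.67132058 0.09910362 0.58749989]
0.02 [[335.7, 129.2], [321.0, 129.1], [306.6, 128.9]]
0.05 [[334.4, 162.3], [319.8, 161.8], [305.5, 161.4]]
0.076 [[333.2, 190.5], [318.7, 189.8], [304.5, 189.1]]
0.1 [[332.1, 216.2], [317.8, 215.2], [303.7, 214.3]]
0.13 [[330.8, 247.8], [316.6, 246.6], [302.7, 245.3]]
```

View pics/w2.png

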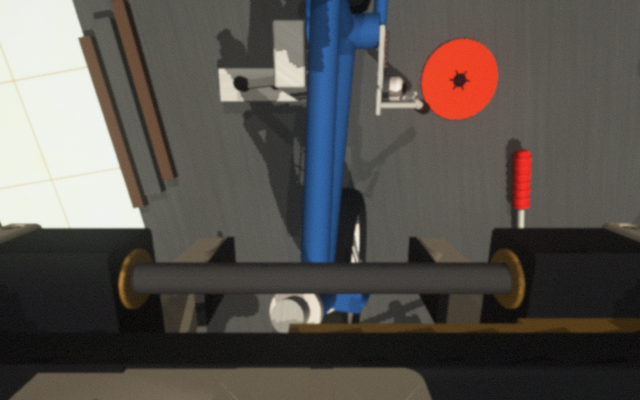

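The tube spans columns 302–333 at row 190, against a prediction of 304–333, so it sits centred between the fingers. I'll descend.

>>> carry_out(steps=[{"gripper":0,"x":0,"y":-0.01,"z":0.15,"yaw":0},{"gripper":0,"x":0,"y":-0.01,"z":0.3,"yaw":0},{"gripper":0,"x":0,"y":-0.01,"z":0.4,"yaw":0},{"gripper":0,"x":0,"y":-0.01,"z":0.5,"yaw":0},{"gripper":0,"x":0,"y":-0.01,"z":0.56,"yaw":0},{"gripper":0,"x":0,"y":-0.01,"z":0.62,"yaw":0},{"gripper":0,"x":0,"y":-0.01,"z":0.62,"yaw":0},{"gripper":0,"x":0,"y":-0.01,"z":0.62,"yaw":0}])

```text
time: 8.9
tool_pos: [0.6858, 0.1655, 0.2406]
eef_rot: [[-0.163, -0.987, 0.0], [-0.987, 0.163, -0.0], [0.0, -0.0, -1.0]]
force: [-1.0, -0.3, 0.4]
width: 1.0
grip_force: 0.0
```

>>> carry_out(steps=[{"gripper":0.5,"x":0,"y":0,"z":0,"yaw":0},{"gripper":0.5,"x":0,"y":0,"z":0,"yaw":0},{"gripper":0.5,"x":0,"y":0,"z":0,"yaw":0},{"gripper":0.5,"x":0,"y":0,"z":0,"yaw":0},{"gripper":0.6,"x":0,"y":0,"z":0,"yaw":0},{"gripper":0.6,"x":0,"y":0,"z":0,"yaw":0}], squeeze=12)

```text
time: 9.5
tool_pos: [0.6857, 0.1656, 0.2402]
eef_rot: [[-0.162, -0.987, 0.0], [-0.987, 0.162, 0.0], [-0.0, -0.0, -1.0]]
force: [-0.1, 0.3, 0.1]
width: 0.514
grip_force: 0.0
```

```bash
python3 go.py .076,-.064,.24
```

```text
t 9.5 [0.6857 0.1656 0.2402] f [-0.1  0.3  0.1] w 0.514 g 0.0 ty 170.67 q6 [ 29.3  22.2   9.2   0.  -77.1 -38.7]
a,u,z 0.0752 -0.0647 0.2402
(0.076, -0.064, 0.24) [-0.003  0.003  0.001]
```

>>> carry_out(steps=[{"gripper":0.66,"x":0,"y":0,"z":0,"yaw":0},{"gripper":0.66,"x":0,"y":0,"z":0,"yaw":0},{"gripper":0.75,"x":0,"y":0,"z":0,"yaw":0},{"gripper":0.75,"x":0,"y":0,"z":0,"yaw":0},{"gripper":0.75,"x":0,"y":0,"z":0,"yaw":0}], squeeze=12)

```text
time: 10.0
tool_pos: [0.686, 0.1656, 0.2402]
eef_rot: [[-0.162, -0.987, 0.001], [-0.987, 0.162, 0.0], [-0.0, -0.0, -1.0]]
force: [2.1, -0.3, -0.7]
width: 0.32
grip_force: 12.0
```

>>> carry_out(steps=[{"gripper":0.75,"x":0,"y":0.01,"z":-0.002,"yaw":0},{"gripper":0.75,"x":0,"y":0.025,"z":-0.005,"yaw":0},{"gripper":0.75,"x":0,"y":0.04,"z":-0.007,"yaw":0},{"gripper":0.75,"x":0,"y":0.06,"z":-0.01,"yaw":0},{"gripper":0.75,"x":0,"y":0.08,"z":-0.013,"yaw":0},{"gripper":0.75,"x":0,"y":0.1,"z":-0.015,"yaw":0},{"gripper":0.75,"x":0,"y":0.12,"z":-0.017,"yaw":0},{"gripper":0.75,"x":0,"y":0.12,"z":-0.017,"yaw":0}])

```text
time: 10.8
tool_pos: [0.6554, 0.1707, 0.245]
eef_rot: [[-0.162, -0.987, 0.0], [-0.987, 0.162, 0.0], [-0.0, -0.0, -1.0]]
force: [1.8, -0.3, 4.2]
width: 0.318
grip_force: 12.0
```

```bash
cat > chk.py <<'E'
from h import *
import pickle
from go import go
go((.076,-.001,.2455))
D=pickle.load(open('D.pkl','rb'))
# where did features go? template match of the tyre bottoms/head/seat between start and now (scene)
c,K,R,t=cam('scene');c0=D['scene'][0]
f=np.load('pose.npz');B,o=f['R'],f['o'];from fit import Rb
p=f['p']
for n,P in dict(head=(p[4],0,.38),frontTyre=(.36,0,.127),rearHub=(-.24,p[7],.127)).items():
    u,v=(proj(K,R,t,B@P+o)[0]).round().astype(int);r=14
    tm=c0[v-r:v+r,u-r:u+r];m=cv2.matchTemplate(c[v-45:v+45,u-45:u+45],tm,cv2.TM_CCOEFF_NORMED);_,s,_,l=cv2.minMaxLoc(m)
    print(n,'moved px',np.array(l)+r-45,'score',round(s,2),'pred upright',(proj(K,R,t,Rb(p[2],0)@np.array(P)+o)-proj(K,R,t,B@P+o)).round(1), 'half',(proj(K,R,t,Rb(p[2],.11)@np.array(P)+o)-proj(K,R,t,B@P+o)).round(1))
E
python3 chk.py
```

```text
t 10.8 [0.6554 0.1707 0.245 ] f [ 1.8 -0.3  4.2] w 0.318 g 12.012657523155212 ty 170.7 q6 [ 31.   19.3   5.6  -0.  -76.3 -40.3]
a,u,z 0.0753 -0.0339 0.245
(0.076, -0.001, 0.2455) [-0.003  0.132 -0.002]
head [0.717  0.2452 0.3536] [array([-0.9,  0.3]), array([-1.1, -0. ])]
seat [ 0.6523 -0.0222  0.2686] [array([-0.1,  0. ]), array([-0.1, -0. ])]
foot [ 0.5434 -0.0323  0.1558] [array([-1.5,  0.7]), array([-1.6, -0.1])]
hubR [ 0.544 -0.134  0.135] [array([-0.8,  0.4]), array([-0.8, -0.1])]
hubF [0.6233 0.3412 0.1308] [array([-1. ,  0.3]), array([-1.2, -0. ])]
head moved px [ 11 -17] score 0.89 pred upright [[ 22.6 -35.6]] half [[ 12.  -19.1]]
frontTyre moved px [ 2 -5] score 0.88 pred upright [[  5.9 -10.9]] half [[ 3.2 -5.7]]
rearHub moved px [-8 23] score 0.63 pred upright [[ 7.1 -6. ]] half [[ 3.7 -3.4]]
```

>>> carry_out(steps=[{"gripper":0.75,"x":0,"y":0.015,"z":-0.002,"yaw":0},{"gripper":0.75,"x":0,"y":0.035,"z":-0.004,"yaw":0},{"gripper":0.75,"x":0,"y":0.055,"z":-0.005,"yaw":0},{"gripper":0.75,"x":0,"y":0.075,"z":-0.006,"yaw":0},{"gripper":0.75,"x":0,"y":0.095,"z":-0.006,"yaw":0},{"gripper":0.75,"x":0,"y":0.115,"z":-0.006,"yaw":0},{"gripper":0.75,"x":0,"y":0.126,"z":-0.006,"yaw":0},{"gripper":0.75,"x":0,"y":0.126,"z":-0.006,"yaw":0}])

```text
time: 11.65
tool_pos: [0.6242, 0.1759, 0.2454]
eef_rot: [[-0.162, -0.987, -0.001], [-0.987, 0.162, 0.0], [-0.0, 0.001, -1.0]]
force: [-0.2, 3.6, 0.0]
width: 0.313
grip_force: 12.0
```

>>> carry_out(steps=[{"gripper":0.75,"x":0,"y":0,"z":0,"yaw":0},{"gripper":0.75,"x":0,"y":0,"z":0,"yaw":0},{"gripper":0.75,"x":0,"y":0,"z":0,"yaw":0},{"gripper":0.75,"x":0,"y":0,"z":0,"yaw":0}])

```text
time: 12.05
tool_pos: [0.625, 0.1758, 0.2455]
eef_rot: [[-0.162, -0.987, -0.001], [-0.987, 0.162, 0.0], [-0.0, 0.001, -1.0]]
force: [1.0, 5.9, -2.4]
width: 0.314
grip_force: 12.0
```

```bash
python3 chk.py|grep -v '\[ar'; python3 - <<'E'
from h import *
from scipy.spatial.transform import Rotation as Ro
from fit import Rb
f=np.load('pose.npz');o=f['o'];p=f['p']
ax=np.array([.115,-.989,-.092]);ax/=np.linalg.norm(ax);l0=np.array([-np.cos(np.radians(8)),np.sin(np.radians(8)),0])
F=np.array([-.02,.06,.146])+.128*Ro.from_rotvec(ax*1.755).apply(l0)
c,K,R,t=cam('scene');print('foot z upright',F,proj(K,R,t,Rb(p[2],0)@F+o-[0,0,.001]))
g=c.max(2).astype(int)
u,v=proj(K,R,t,Rb(p[2],0)@F+o)[0].round().astype(int)
print(u-14,v-10);print('\n'.join(' '.join(f'{x:3d}' for x in r) for r in g[v-10:v+11,u-14:u+15]))
E
```

```text
t 12.05 [0.625  0.1758 0.2455] f [ 1.   5.9 -2.4] w 0.314 g 12.002809345722198 ty 170.67 q6 [ 32.9  16.6   1.9  -0.  -75.3 -42.2]
a,u,z 0.0753 -0.003 0.2455
(0.076, -0.001, 0.2455) [-0.003  0.008 -0.   ]
head moved px [ 21 -31] score 0.68 pred upright [[ 22.6 -35.6]] half [[ 12.  -19.1]]
frontTyre moved px [ 4 -9] score 0.74 pred upright [[  5.9 -10.9]] half [[ 3.2 -5.7]]
rearHub moved px [ 6 28] score 0.52 pred upright [[ 7.1 -6. ]] half [[ 3.7 -3.4]]
head [0.717  0.2452 0.3536] [array([-0.9,  0.3]), array([-1.1, -0. ])]
seat [ 0.6523 -0.0222  0.2686] [array([-0.1,  0. ]), array([-0.1, -0. ])]
foot [ 0.5434 -0.0323  0.1558] [array([-1.5,  0.7]), array([-1.6, -0.1])]
hubR [ 0.544 -0.134  0.135] [array([-0.8,  0.4]), array([-0.8, -0.1])]
hubF [0.6233 0.3412 0.1308] [array([-1. ,  0.3]), array([-1.2, -0. ])]
foot z upright [0.00044672 0.10588234 0.02826835] [[367.36723638 235.70208887]]
353 226
104 112 120 125  95  68 126 142 100  55  55  54  54  55  55  58  79 104 133 147 147 147 147 147 147 147 147 148 148
 89  89  98 111  84  72 103  88  58  55  55  55  56  55  55  55  53  55  90 11
[... 1541 characters left out ...]
  85
 75 114 148 124  84  86  85  85  85  86  86  85  85  86  85  85  85  85  86  85  85  85  86  85  85  85  85  85  86
 46  61  76  85  86  85  85  86  85  86  85  85  86  85  85  85  85  85  85  85  86  86  85  86  85  86  86  85  86
 54  36  54  67  79  86  86  85  85  85  85  85  85  85  85  86  86  85  86  86  85  85  86  85  86  85  86  84  85
107  72  41  40  57  72  81  85  85  85  85  85  85  85  85  85  85  85  85  86  86  86  85  86  86  86  85  86  85
140 125 103  67  37  47  61  77  85  87  85  85  86  85  84  85  86  86  85  86  85  86  85  85  85  85  85  85  85
147 147 140 123  92  54  38  53  68  79  86  86  85  85  86  85  84  86  85  86  85  86  86  86  85  86  85  86  85
```

>>> carry_out(steps=[{"gripper":0.75,"x":0,"y":0,"z":0,"yaw":0},{"gripper":0.75,"x":0,"y":0,"z":0,"yaw":0},{"gripper":0.75,"x":0,"y":0,"z":0,"yaw":0},{"gripper":0.75,"x":0,"y":0,"z":0,"yaw":0},{"gripper":0.75,"x":0,"y":0,"z":0,"yaw":0}])

```text
time: 12.65
tool_pos: [0.625, 0.1757, 0.2454]
eef_rot: [[-0.162, -0.987, -0.001], [-0.987, 0.162, 0.0], [-0.0, 0.001, -1.0]]
force: [0.4, 5.1, -1.4]
width: 0.314
grip_force: 12.0
```

```bash
python3 - <<'E'
from plant import *
s=state();print(s['force'],s['grip_force'],abs(s['qd']).max());print(hand_in())
E
```

```text
[ 0.39615339  5.06934669 -1.38775816] 12.002696245908737 0.1348150354137741
the job is handed in; nothing more can be done
None
```

Handed in at about 12.7 s with no verdict returned: the stand is flipped fully down, and the bike is off the square, within about 0.03 rad of upright by camera, held steady at 12 N; with the gripper in view, I couldn't recheck the foot clearance or the rear tyre at the end.

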